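Cover the croutons on the salad board

TASK

Cover the croutons: slide the blue lid across the wooden salad board, keeping it down on the board rather than lifting and carrying it, until it drops flat into the round recess around the crouton well. Let go of it there, and leave the grey lid where it is.

Things in the scene. Friction and masses are not known exactly. Their poses are not given: they have to be found in the camera images.
- blue_lid: blue plastic lid, about 0.12 kg: a flat disc 96 mm across and 8 mm thick with a round upright knob in its middle, 26 mm across and 30 mm tall (knob top 38 mm above the underside). Starts lying on the board, on its plain near part. Origin at the centre of its underside, z up; its yaw has no meaning.
- croutons: the board's crouton well: tan bread cubes in a round opening 60 mm across, within a round recess 122 mm across and 8 mm deep that takes the lid with 13 mm to spare all round, its disc then flush with the board. Origin on their common axis at recess-floor level, 8 mm below the board's top; croutons stay below that. An equal well holds red cherry tomatoes; left and right vary.
- board: wooden salad board fixed on the counter, 290 mm (its x) by 330 mm (its y), 30 mm thick. Origin at the centre of its underside, at counter level (z = 0). The two recesses are centred at x = +65, y = +85 and -85 mm in its frame (far part); the near part is plain, level with the wood between them. A straight slide from the blue lid's start to either well is clear.
- grey_lid: grey plastic lid of the same shape and size as the blue one, lying loose on the counter beside the board, to the left; not to be used. Origin at the centre of its underside.
Things that resemble listed ones, but are neither listed nor needed, are in the scene too. Of the things like the blue_lid, leave any that is orange, pink or yellow; of the rest the smaller one is meant.

How it is judged:
At the end, for the whole second after the job is handed in: The blue lid rests flat (within 0.06 rad) and still in the recess round the croutons: its centre within 16 mm of the well's axis and its underside at least 5 mm below the board's top face (8 mm when fully seated). The grey lid is within 30 mm of where it started (horizontal distance between blue_lid and croutons below 0.016 m and z of blue_lid in the frame of board below 0.025 m and angle between blue_lid's own z axis and vertical below 0.06 rad and linear speed of blue_lid below 0.01 m/s and distance of grey_lid from where it was at the start of the episode below 0.03 m); the robot touches nothing.
It fails at once if the blue lid is lifted: its underside more than 12 mm above the board's top face (z of blue_lid in the frame of board above 0.042 m).
It fails at once if the grey lid is moved by more than 30 mm (distance of grey_lid from where it was at the start of the episode above 0.03 m).
It also fails if it takes over 32 s, if anything falls off the work surface, if the arm or the gripper's body presses on something with over 40 N, if the wrist force passes 120 N, or if a joint passes its speed limit or range.

ROBOT

A 6-joint arm with a two-finger parallel gripper is mounted at the origin on the work surface. World frame = base frame: x ahead of the robot, y to its left, z up, the work surface at z = 0. Lengths are in m, angles in rad, forces in N, time in s.
With the tool pointing down it reaches from about 0.25 to 0.8 m from the base axis. Payload 8.5 kg.
Tool frame: the origin (TCP) lies at the very end of the fingers, on their centre line; the grasp point (between the pads) lies 19 mm behind it; z points along the fingers, y is the line along which they close (so a half turn about z gives the same grasp; the last joint's range is limited). The gripper opens to 85 mm and grips with 20 to 120 N. Pads are 22 mm wide; open, the fingers measure 114 mm over their backs; the gripper's body (76 mm by 85 mm) begins 54 mm behind the grasp point. The pads swing forward as they close: fully open they stand 13 mm farther back than shut.
Start: joints at [-1.149, 0.238, -0.013, 1.319, 0, 1.571], TCP at [0.215, -0.479, 0.231] pointing down, gripper open.
Joint ranges: [-2.66, 2.66], [-1.03, 1.9], [-1.14, 1.46], [-1.82, 2.27], [-1.45, 1.34], [-3.14, 3.14]. Speed limits (rad/s): [2.22, 2.22, 2.79, 3.14, 3.14, 3.14].

INTERFACE

Orientations are given as a unit quaternion [x, y, z, w].
In Python, from cell import robot gives the robot as it stands.
- The arm moves only by the tool drive_tool, never from a script. Its argument "increments" is a list that holds one entry, the list of rows, each a list of 6 numbers: the shift along the world's x, y, z in cm, then the turn, a rotation vector about the world's x, y, z in degrees. A call has 1 to 12 rows; each row shifts and turns the commanded pose from where the row before left it; what a row does not reach is not made up. A row lasts 1/12 s, in which the tool goes at most 41.7 mm and 7.16 degrees, less where a joint would pass 70% of its speed; a pose out of reach is approached as far as the arm can. A call is refused whole if a number of a shift passes 4.17 or a number of a turn 7.16, either way. A call with a gripper value outside its range is refused whole. "gripper" is the opening in per cent of the stroke, from 0 (shut) to 100 (fully open), set as the call begins (left out, the last holds). The fingers move at their own pace and stop on an object; the grip force is fixed at half the most. Time passes only in rows, so rows that do not move let the fingers close. It gives the time, the measured TCP pose, the force, the opening and the grip force at its end, in the units of the state.
- robot.sense(): the state, without advancing time (a new reading comes with each control period).
- robot.get_image(name): name is "scene" or "top" or "wrist"; returns (picture, depth): 400x640x3 uint8, red, green, blue; 400x640 float32, m along the optical axis (not along the pixel's ray), 0 where there is no reading.
- robot.calibration(name): a dict with "K" (3x3 intrinsics, pixels), "rvec" (rotation vector, rad) and "tvec" (3), from world to camera coordinates, as OpenCV has them; the wrist camera has in their place "tool_from_camera" (4x4, takes a point from camera to tool coordinates, whose origin is the TCP and whose axes are the flange's). Camera axes: x right, y down, z forward; pixel columns grow to the right and rows downward; lengths in m; the calibration is good to about 2 mm. A picture is of the moment at which its call begins: read the wrist's pose just before it. calibration takes no time and is no camera call.
- robot.hand_in(): hands the job in; it is judged then, once.
The state is a dict: "clock": time; "joint_positions": joint angles; "joint_velocities": joint speeds; "joint_efforts": joint torques, N m; "ee_pos": TCP position; "orientation": TCP orientation; "contact_force": force on the tool from outside, world axes, zero at the start; "wrist_torque": the same for the moment, N m; "grip_width": opening from 0.0 (shut) to 1.0 (fully open); "gripper_force": force on a finger pad.
Only numpy, scipy, OpenCV 4.12 (cv2) and the standard library are available. Lean on these libraries where they do the work, as an engineer would, in place of code of your own. Each camera call takes 0.05 s, during which the arm holds its last target. There are 200 camera calls.

## Working session

There is one attempt and no reset: what is moved stays moved. The work goes in short steps, Python scripts to look and compute and a tool call to move; the robot and the scene stay as the last step left them, time stands still between calls to the robot, and variables do not carry over. Pictures are saved under pics/ and viewed, at most 10 in all, crops included, and the job is handed in when it is done.

Besides the shell and the picture viewer there is one more tool, called after "Emit:" as a command line: name --argument value ..., lists and objects as JSON in quotes. drive_tool: Moves the arm, as the interface text tells. Its arguments: {"type":"object","properties":{"increments":{"type":"array","items":{"type":"array","items":{"type":"array","items":{"type":"number"}}}},"gripper":{"type":"number"}},"required":["increments"]}

```bash
mkdir -p pics; cat > h.py <<'E'
import numpy as np, cv2
from cell import robot
def save(n,f):
    im,d=robot.get_image(n); cv2.imwrite(f,im[:,:,::-1]); np.save(f[:-4]+'.npy',d); return im,d
def world(n,u,v,z):
    c=robot.calibration(n);K=np.array(c['K']);R=cv2.Rodrigues(np.array(c['rvec'],float))[0];t=np.array(c['tvec'],float).ravel()
    r=R.T@np.linalg.inv(K)@np.array([u,v,1.]);o=-R.T@t
    return o+r*(z-o[2])/r[2]
E
python3 - <<'E'
from h import *
save('top','pics/top.png');save('scene','pics/scene.png');print(robot.sense())
E
```

```text
{'clock': 0.1, 'joint_positions': array([-1.14899863e+00,  2.38773388e-01, -1.41568668e-02,  1.31923304e+00,
        1.63098599e-05,  1.57079745e+00]), 'joint_velocities': array([ 4.65937922e-04, -8.85970829e-04,  2.31089929e-03, -3.15682756e-04,
        1.07048160e-03, -7.71684164e-05]), 'joint_efforts': array([ 5.81518489e-04, -5.39719999e+01,  3.47000957e+01,  1.33644810e-02,
       -4.63132312e-05, -1.17993397e-05]), 'ee_pos': array([ 0.21478456, -0.47863713,  0.23071943]), 'orientation': array([ 9.77843036e-01,  2.09338313e-01, -1.35106233e-04, -6.70048586e-04]), 'contact_force': array([-0.12959074,  0.49418196,  0.99328802]), 'wrist_torque': array([-0.01011747, -0.00393534, -0.02666055]), 'gripper_force': 0.0, 'grip_width': 0.9992791946988608}
```

View pics/top.png

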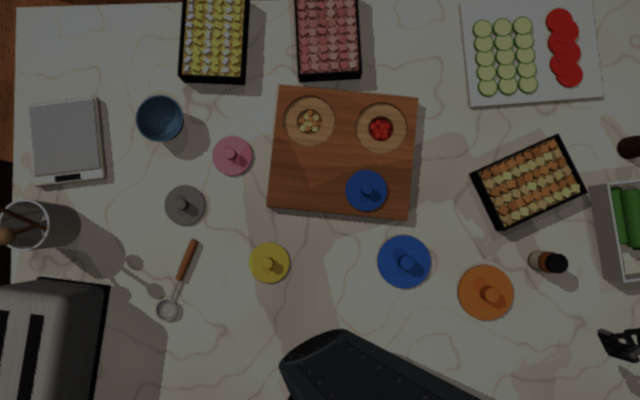

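View pics/scene.png

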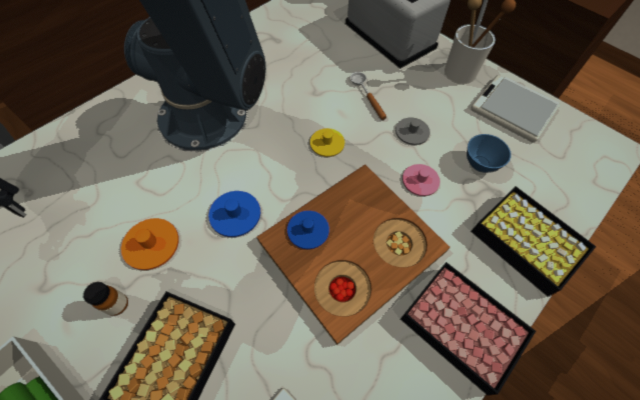

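The top view shows the candidates: the small blue lid on the board (367,190), a larger blue lid on the counter (404,262), orange (486,292), pink (233,155), yellow (269,263) and grey (185,205). I choose (367,190), because it is smaller and lies on the board. The crouton well is at (310,121) and the tomatoes are at (381,130).

```bash
python3 - <<'E'
from h import *
for n,(bx,by),(wx,wy),kb in (('top',(367,190),(310,121),None),('scene',(308,230),(400,243),None)):
    im=cv2.imread(f'pics/{n}.png');hsv=cv2.cvtColor(im,cv2.COLOR_BGR2HSV)
    m=cv2.inRange(hsv,(100,120,30),(125,255,255))
    _,L,st,ce=cv2.connectedComponentsWithStats(m)
    for i in range(1,len(st)):
        if st[i,4]>300:
            c=max(cv2.findContours((L==i).astype('uint8'),0,1)[0],key=cv2.contourArea).reshape(-1,2)
            P=np.array([world(n,u,v,.038)[:2] for u,v in c]).astype('float32')
            (x,y),r=cv2.minEnclosingCircle(P);print(n,'blue',st[i],'circle',np.round([x,y,r],4))
    # croutons & recess
    print(n,'pixel ray lid, well',world(n,bx,by,.038),world(n,wx,wy,.03))
    # recess: lighter wood in board
    b,g,r=[im[:,:,k].astype(float) for k in range(3)]
    print(im[wy,wx-20 if n=='top' else wx-18],im[160,300] if n=='top' else im[250,300], hsv[wy,wx-20],hsv[160,300])
im=cv2.imread('pics/top.png')
cv2.imwrite('pics/crop.png',cv2.convertScaleAbs(cv2.resize(im[75:290,255:455],(0,0),fx=2.7,fy=2.7,interpolation=2),alpha=1.8))
c=robot.calibration('top');print(c)
E
```

```text
top blue [ 346  170   41   41 1312] circle [ 0.4817 -0.0491  0.0472]
top blue [ 378  236   52   52 2161] circle [ 0.3171 -0.1298  0.0598]
top pixel ray lid, well [ 0.4820699  -0.05196748  0.038     ] [0.64869701 0.07556911 0.03      ]
[ 55  81 106] [32 53 89] [ 15 123 106] [ 11 163  89]
scene blue [ 468  135   41   36 1122] circle [0.6575 0.4299 0.0616]
scene blue [ 209  191   51   46 1842] circle [ 0.3328 -0.1416  0.0603]
scene blue [ 287  211   42   38 1244] circle [ 0.4835 -0.0505  0.0478]
scene pixel ray lid, well [ 0.48603658 -0.05193212  0.038     ] [0.65380697 0.07503135 0.03      ]
[ 76 121 156] [ 36  65 106] [ 17 131 156] [ 25  28 157]
{'K': array([[435.14489417,   0.        , 318.95819735],
       [  0.        , 435.14489417, 201.95784052],
       [  0.        ,   0.        ,   1.        ]]), 'rvec': array([ 2.1567098 , -2.21192606,  0.06121658]), 'tvec': array([0.07100058, 0.45716711, 1.00856256])}
```

View pics/crop.png

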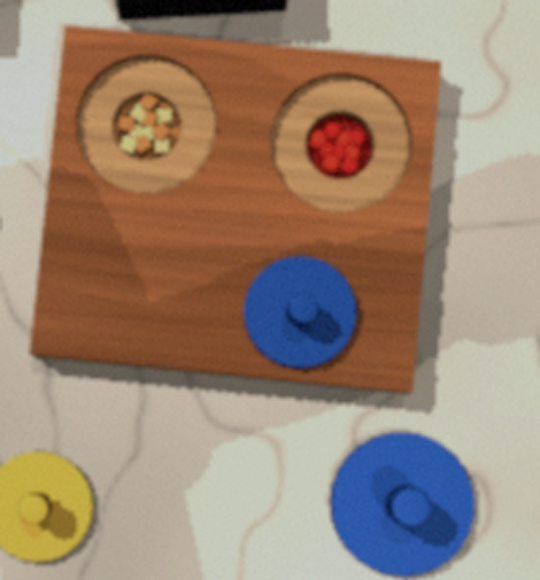

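The crop confirms the small plain blue lid on the board at (300,311), the crouton well at upper left (147,125) and the bigger blue lid off the board. The lid radius measures 47.5 mm against a nominal 48 mm. Next I fit the recess.

```bash
python3 - <<'E'
from h import *
for n,w in (('top',[(310,121),(381,129)]),('scene',[(400,243),(343,288)])):
    im=cv2.imread(f'pics/{n}.png')
    for (u,v) in w:
        # recess floor: lighter wood; use g/r ratio
        f=im.astype(float); ratio=f[:,:,1]/(f[:,:,2]+1)
        m=((ratio>.68)&(ratio<.95)).astype('uint8'); roi=np.zeros_like(m); cv2.circle(roi,(u,v),33,1,-1); m&=roi
        m=cv2.morphologyEx(m,cv2.MORPH_OPEN,np.ones((3,3)))
        c=max(cv2.findContours(m,0,1)[0],key=cv2.contourArea).reshape(-1,2)
        P=np.array([world(n,a,b,.026)[:2] for a,b in c]).astype('float32')
        (x,y),r=cv2.minEnclosingCircle(P);A=np.c_[2*P,np.ones(len(P))];s=np.linalg.lstsq(A,(P**2).sum(1),rcond=None)[0]
        print(n,(u,v),len(c),np.round([x,y,r],4),'lsq',np.round([s[0],s[1],np.sqrt(s[2]+s[0]**2+s[1]**2)],4))
for p in [(65,27),(440,62),(411,391),(32,354)]:
    print(world('top',255+p[0]/2.7,75+p[1]/2.7,.03))
E
```

```text
top (310, 121) 141 [0.6498 0.078  0.0602] lsq [0.6501 0.0781 0.0588]
top (381, 129) 141 [ 0.6291 -0.0903  0.06  ] lsq [ 0.6291 -0.0905  0.0587]
scene (400, 243) 144 [0.6502 0.0783 0.0608] lsq [0.6502 0.0782 0.059 ]
scene (343, 288) 159 [ 0.6292 -0.0907  0.0608] lsq [ 0.6291 -0.0905  0.0594]
[0.73687477 0.14653486 0.03      ]
[ 0.69663702 -0.17932257  0.03      ]
[ 0.41136185 -0.14327188  0.03      ]
[0.45129032 0.18035697 0.03      ]
```

Emit:
drive_tool --increments '[[[2.2,3.6,0,0,0,0],[2.2,3.6,0,0,0,0],[2.2,3.6,0,0,0,0],[2.2,3.6,0,0,0,0],[2.2,3.6,0,0,0,0],[2.2,3.6,0,0,0,0],[2.2,3.6,0,0,0,0],[2.2,3.6,0,0,0,0],[2.2,3.6,0,0,0,0],[2.2,3.6,0,0,0,0],[2.2,3.6,-1,0,0,0],[2.6,3.3,-1,0,0,0]]]' --gripper 100

```text
clock: 1.1
ee_pos: [0.4788, -0.0547, 0.2122]
orientation: [0.978, 0.21, 0.0, 0.0]
contact_force: [0.1, -1.0, 0.3]
grip_width: 1.0
gripper_force: 0.0
```

Emit:
drive_tool --increments '[[[0,0,-2.5,0,0,0],[0,0,-3,0,0,0],[0,0,-3,0,0,0],[0,0,-2,0,0,0],[0,0,-0.5,0,0,0],[0,0,0,0,0,0],[0,0,0,0,0,0]]]'

```text
clock: 1.68
ee_pos: [0.4788, -0.0571, 0.1027]
orientation: [0.978, 0.209, 0.0, 0.0]
contact_force: [0.5, -0.0, 1.5]
grip_width: 0.999
gripper_force: 0.0
```

```bash
python3 - <<'E'
from h import *
s=robot.sense();print(s['ee_pos'],s['orientation'])
save('wrist','pics/w1.png');print(robot.calibration('wrist'))
E
```

```text
[ 0.47877523 -0.0571003   0.10271922] [9.77859490e-01 2.09262503e-01 1.52944318e-04 9.83997518e-06]
{'K': array([[335.68133852,   0.        , 317.432858  ],
       [  0.        , 335.68133852, 201.28003559],
       [  0.        ,   0.        ,   1.        ]]), 'tool_from_camera': array([[-1.75110184e-03, -9.65249316e-01, -2.61324877e-01,
         6.68581321e-02],
       [ 9.99998405e-01, -1.78222376e-03, -1.17894574e-04,
        -7.21967346e-04],
       [-3.51941748e-04, -2.61324667e-01,  9.65250897e-01,
        -1.42972432e-01],
       [ 0.00000000e+00,  0.00000000e+00,  0.00000000e+00,
         1.00000000e+00]])}
```

View pics/w1.png

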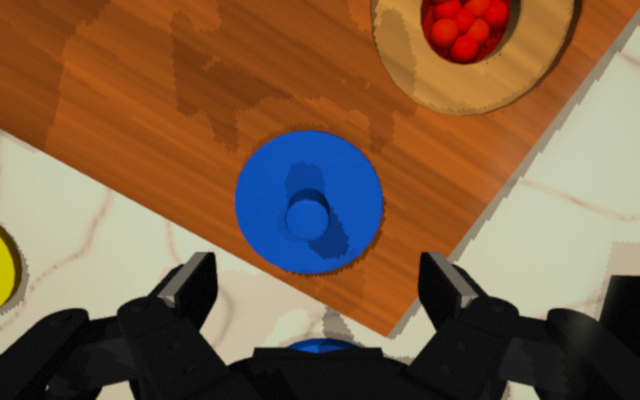

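The wrist view shows the small blue lid centred at (309,202) with its knob top at (307,220), and both fingers are clear of it.

```bash
cat >> h.py <<'E'
from scipy.spatial.transform import Rotation as Ro
def wray(s,u,v,z):
    c=robot.calibration('wrist');T=np.array(c['tool_from_camera']);R=Ro.from_quat(s['orientation']).as_matrix()
    o=R@T[:3,3]+s['ee_pos'];r=R@T[:3,:3]@np.linalg.inv(c['K'])@[u,v,1]
    return o+r*(z-o[2])/r[2]
E
python3 - <<'E'
from h import *
s=robot.sense();im=cv2.imread('pics/w1.png')
m=cv2.inRange(cv2.cvtColor(im,cv2.COLOR_BGR2HSV),(100,120,30),(125,255,255))
_,L,st,ce=cv2.connectedComponentsWithStats(m);i=L[180,280]
c=max(cv2.findContours((L==i).astype('uint8'),0,1)[0],key=cv2.contourArea).reshape(-1,2)
P=np.array([wray(s,u,v,.038)[:2] for u,v in c]).astype('float32')
print(cv2.minEnclosingCircle(P),wray(s,307,220,.068))
d=np.array(cv2.minEnclosingCircle(P)[0])-s['ee_pos'][:2];print('to go cm',d*100,(.043-s['ee_pos'][2])*100)
E
```

```text
((0.48360031843185425, -0.048266585916280746), 0.047930799424648285) [ 0.4837045  -0.04799805  0.068     ]
to go cm [0.43589057 0.89263975] -6.025340375132283
```

Emit:
drive_tool --increments '[[[0.2,0.4,0,0,0,0],[0.25,0.45,0,0,0,0],[0,0,-1,0,0,0],[0,0,-1,0,0,0],[0,0,-1,0,0,0],[0,0,-1,0,0,0],[0,0,-1,0,0,0],[0,0,-0.5,0,0,0],[0,0,0,0,0,0],[0,0,0,0,0,0]]]'

```text
clock: 2.57
ee_pos: [0.4833, -0.0483, 0.0474]
orientation: [0.978, 0.209, 0.0, -0.0]
contact_force: [-0.7, -1.0, 0.8]
grip_width: 0.995
gripper_force: 0.0
```

Good alignment. Now lower slightly and close.

Emit:
drive_tool --increments '[[[0,0,-0.3,0,0,0],[0,0,0,0,0,0],[0,0,0,0,0,0],[0,0,0,0,0,0],[0,0,0,0,0,0],[0,0,0,0,0,0],[0,0,0,0,0,0],[0,0,0,0,0,0],[0,0,0,0,0,0],[0,0,0,0,0,0],[0,0,0,0,0,0],[0,0,0,0,0,0]]]' --gripper 0

```text
clock: 3.57
ee_pos: [0.4831, -0.0485, 0.0445]
orientation: [0.978, 0.209, 0.0, 0.0]
contact_force: [-2.3, -0.1, 5.1]
grip_width: 0.283
gripper_force: 58.6
```

Gripped (24–26 mm at 59 N). Now the slide.

Emit:
drive_tool --increments '[[[0.6,0.5,0,0,0,0],[1.3,1.0,0,0,0,0],[1.3,1.0,0,0,0,0],[1.3,1.0,0,0,0,0],[1.3,1.0,0,0,0,0],[1.3,1.0,0,0,0,0],[1.3,1.0,0,0,0,0],[1.3,1.0,0,0,0,0],[1.3,1.0,0,0,0,0],[1.3,1.0,0,0,0,0],[0.6,0.4,0,0,0,0],[0,0,0,0,0,0]]]'

```text
clock: 4.57
ee_pos: [0.6134, 0.0513, 0.0445]
orientation: [0.978, 0.21, 0.001, 0.0]
contact_force: [1.9, 1.9, 3.2]
grip_width: 0.282
gripper_force: 59.2
```

```bash
python3 - <<'E'
from h import *
s=robot.sense();print(s['ee_pos'],np.array([.650,.078])-s['ee_pos'][:2],s['contact_force'])
save('wrist','pics/w2.png')
E
```

```text
[0.61336243 0.05132167 0.04453533] [0.03663757 0.02667833] [1.94751957 1.86179825 3.15556778]
```

View pics/w2.png

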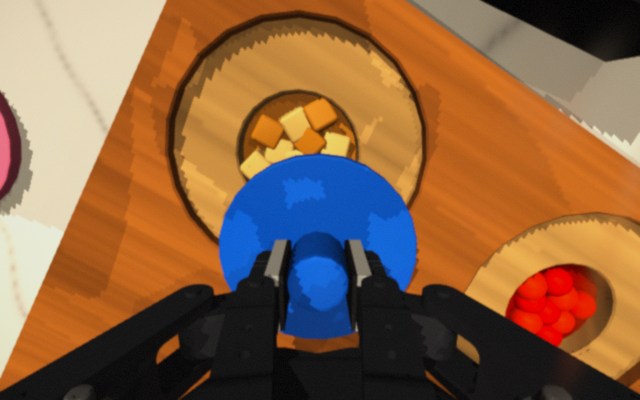

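The lid is held flat and heading into the crouton recess, whose rim spans columns 168 to 425 in the wrist view with its top at row 12. I'll finish the slide and then lower.

Emit:
drive_tool --increments '[[[0.8,0.6,0,0,0,0],[1.1,0.8,0,0,0,0],[1.1,0.8,0,0,0,0],[0.65,0.45,0,0,0,0],[0,0,0,0,0,0],[0,0,0,0,0,0]]]'

```text
clock: 5.12
ee_pos: [0.648, 0.0771, 0.0434]
orientation: [0.978, 0.21, -0.001, -0.0]
contact_force: [-0.2, -0.0, -0.1]
grip_width: 0.284
gripper_force: 58.8
```

```bash
python3 - <<'E'
from h import *
s=robot.sense();print(s['ee_pos'],np.array([.650,.078])-s['ee_pos'][:2],s['contact_force'])
save('wrist','pics/w3.png')
E
```

```text
[0.64804383 0.07708094 0.0434112 ] [0.00195617 0.00091906] [-0.24366546 -0.02347152 -0.07716987]
```

View pics/w3.png

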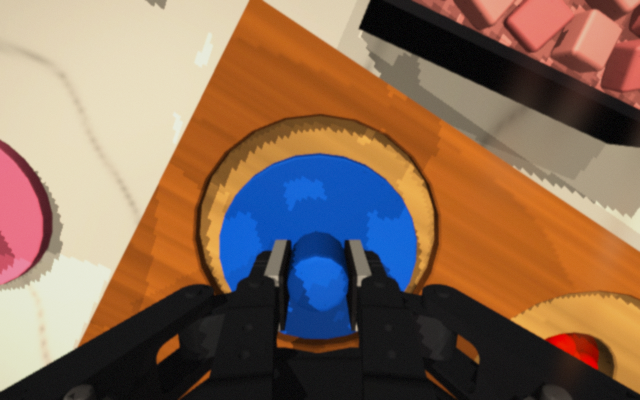

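The lid (columns 220 to 417) sits inside the recess outline (198 to 438), centred. I'll lower 7 mm with a 2 mm forward trim, then release.

Emit:
drive_tool --increments '[[[0.2,0.1,-0.1,0,0,0],[0,0,-0.2,0,0,0],[0,0,-0.2,0,0,0],[0,0,-0.2,0,0,0],[0,0,0,0,0,0],[0,0,0,0,0,0]]]'

```text
clock: 5.67
ee_pos: [0.6502, 0.0779, 0.0369]
orientation: [0.978, 0.209, -0.0, -0.0]
contact_force: [-0.2, 0.1, -0.7]
grip_width: 0.281
gripper_force: 59.0
```

Emit:
drive_tool --increments '[[[0,0,0,0,0,0],[0,0,0,0,0,0],[0,0,0,0,0,0],[0,0,0,0,0,0],[0,0,0,0,0,0],[0,0,0,0,0,0],[0,0,0,0,0,0],[0,0,0,0,0,0]]]' --gripper 70

```text
clock: 6.33
ee_pos: [0.6504, 0.078, 0.037]
orientation: [0.978, 0.209, -0.0, -0.0]
contact_force: [0.0, 0.2, 0.5]
grip_width: 0.702
gripper_force: 0.0
```

Emit:
drive_tool --increments '[[[0,0,0.5,0,0,0],[0,0,1,0,0,0],[0,0,1,0,0,0],[0,0,1.5,0,0,0],[0,0,2,0,0,0],[0,0,2,0,0,0],[0,0,2,0,0,0],[0,0,1,0,0,0],[0,0,0,0,0,0],[0,0,0,0,0,0]]]'

```text
clock: 7.17
ee_pos: [0.6507, 0.0781, 0.1476]
orientation: [0.978, 0.209, 0.001, 0.0]
contact_force: [0.1, 0.2, -0.2]
grip_width: 0.699
gripper_force: 0.0
```

```bash
python3 - <<'E'
from h import *
s=robot.sense();im,d=save('wrist','pics/w4.png');im=im[:,:,::-1].copy()
m=cv2.inRange(cv2.cvtColor(im,cv2.COLOR_BGR2HSV),(100,120,30),(125,255,255))
_,L,st,ce=cv2.connectedComponentsWithStats(m);i=1+np.argmax(st[1:,4])
c=max(cv2.findContours((L==i).astype('uint8'),0,1)[0],key=cv2.contourArea).reshape(-1,2)
P=np.array([wray(s,u,v,.03)[:2] for u,v in c]).astype('float32');print(cv2.minEnclosingCircle(P))
# depth heights of lid
K=np.array(robot.calibration('wrist')['K']);T=np.array(robot.calibration('wrist')['tool_from_camera']);R=Ro.from_quat(s['orientation']).as_matrix()
v,u=np.nonzero((L==i)&(d>0));X=(np.linalg.inv(K)@np.c_[u,v,np.ones(len(u))].T*d[v,u]).T
W=(R@(T[:3,:3]@X.T+T[:3,3:])).T+s['ee_pos'];print(np.percentile(W[:,2],[5,25,50,75,95]))
D=W[np.abs(W[:,2]-np.median(W[:,2]))<.006];print('tilt',np.linalg.lstsq(np.c_[D[:,:2],np.ones(len(D))],D[:,2],rcond=None)[0][:2])
E
```

```text
((0.6500516533851624, 0.07887319475412369), 0.04775121062994003)
[0.02941847 0.03009482 0.03058198 0.03114505 0.06015963]
tilt [-0.00173579 -0.00087841]
```

View pics/w4.png

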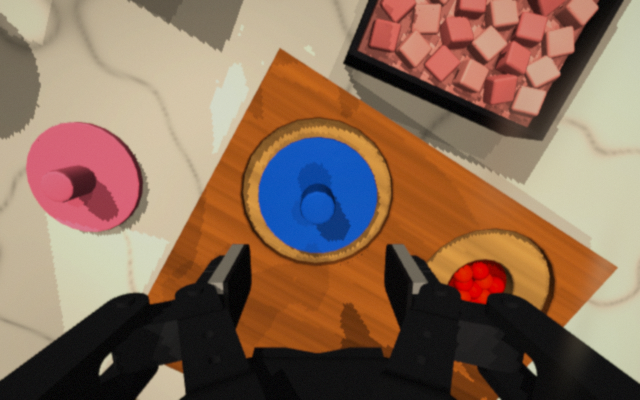

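The lid is at (318,197), seated flat and centred in the crouton recess. Its top is at z = 0.0305, flush with the board, and the robot is clear.

```bash
python3 -c "from cell import robot;print(robot.hand_in())"
```

```text
the job is handed in; nothing more can be done
None
```

The blue lid was slid across the board into the crouton recess and released; my last measurement had it flat, flush with the board and about 1 mm off the well's axis. I never moved near the grey lid, and the job is handed in, though no verdict came back.

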